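# Lock a filter cube in its quick clamp on the optical table

### The arm

A 6-joint arm with a two-finger parallel gripper is mounted at the origin on the work surface. World frame = base frame: x ahead of the robot, y to its left, z up, the work surface at z = 0. Lengths are in mm, angles in rad, forces in N, time in s.
With the tool pointing down it reaches from about 300 to 775 mm from the base axis. Payload 14.6 kg.
Tool frame: the origin (TCP) lies at the very end of the fingers, on their centre line; the grasp point (between the pads) lies manip.grip_depth behind it (manip.grip_depth is the distance from the TCP to the grasp point, in mm); x points along the fingers, z is the direction in which the jaws open and shut, and the axes are right-handed (so a half turn about x gives the same grasp; the last joint's range is limited). The gripper opens to 94 mm and grips with 3 to 60 N. Pads are 16 mm wide; open, the fingers measure 119 mm over their backs; the gripper's body (75 mm by 177 mm) begins 78 mm behind the grasp point.
Start: joints at [-1.411, 0.3, 1.521, -0, 1.321, -0.067], TCP at [123.667, -535.906, 176.046] pointing down, gripper open.
Joint ranges: [-3.03, 3.03], [-0.79, 2.21], [0.23, 2.52], [-1.04, 4.18], [0, 3.07], [-2.55, 2.55]. Speed limits (rad/s): [2.22, 2.22, 2.57, 3.14, 3.14, 3.14].

### API

Orientations are given as [roll, pitch, yaw] about the fixed x, y, z axes, in that order (R = Rz(yaw) Ry(pitch) Rx(roll)).
In Python, from cell import manip gives the robot as it stands.
- The arm moves only by the tool step_arm, never from a script. Its argument "commands" is one flat list of numbers, 7 for each row, row after row: the shift along the tool's x, y, z in m, then the turn, a rotation vector about the tool's x, y, z in degrees, then the finger opening in m, from 0 to 0.094. A call has 1 to 5 rows; each row shifts and turns the commanded pose from where the row before left it, along the tool's axes as they then stand; what a row does not reach is not made up. A row lasts 1/8 s, in which the tool goes at most 62.5 mm and 10.7 degrees, less where a joint would pass 70% of its speed; a pose out of reach is approached as far as the arm can. A call with a gripper value outside its range is refused whole. The fingers move at their own pace and stop on an object; "squeeze" is the grip in N (left out, the last holds). Time passes only in rows, so rows that do not move let the fingers close. It gives the time, the measured TCP pose, the force and the opening at its end, in the units of the state.
- manip.read_state(): the state, without advancing time (a new reading comes with each control period).
- manip.camera(name): name is "scene" or "side" or "wrist"; returns the picture (420x560x3 uint8, red, green, blue); there is no depth.
- manip.camera_model(name): a dict with "intrinsics" (3x3 intrinsics, pixels), "k1" (the pictures are not rectified: a ray, as slopes to the right and down, at radius r is drawn at 1 + k1 r^2 times it, then the intrinsics apply), "origin" and "orientation" of the camera in the world; the wrist camera has in their place "tool_from_camera" (4x4, takes a point from camera to tool coordinates, whose origin is the TCP and whose axes are the tool frame's). Camera axes: x right, y up, looking along -z (the intrinsics and any distortion apply to the point x, -y, -z); pixel columns grow to the right and rows downward; lengths in mm; the calibration is good to about 2 mm. A picture is of the moment at which its call begins: read the wrist's pose just before it. camera_model takes no time and is no camera call.
- manip.sign_off(): hands the job in, once; it reports no verdict.
Trained networks look in the newest picture that a camera, given by its name, has taken for a name from the list of things; names that differ only in an ending like _2 or _b are one class to them, and where a whole thing is asked for, a point or a joint stands for the part that bears it (a point fixed in the world has none). Each returns a list of dicts, best first, with "score" (0 to 1); they miss things now and then, are a little off and sometimes report something else, mostly with a low value. They report only what shows in the picture. A call takes as long as a camera call. They do not tell look-alikes from the thing itself.
- manip.find_in(thing, camera): "centre" ([row, column] in pixels, amid what is visible of it).
- manip.outline_of(thing, camera): "pixels" (420x560 bool, what is visible of it) and "centre" ([row, column] in pixels, amid what is visible of it).
The state is a dict: "clock": time; "joints": joint angles; "qd": joint speeds; "effort": joint torques, N m; "eef_pos": TCP position; "eef_rot": TCP orientation; "wrist_force": force on the tool from outside, world axes, zero at the start; "moment": the same for the moment, N m; "finger_gap": finger opening in mm.
Only numpy, scipy, OpenCV 4.12 (cv2) and the standard library are available. Lean on these libraries where they do the work, as an engineer would, in place of code of your own. Each camera call takes 0.05 s, during which the arm holds its last target. There are 200 camera calls.

### The job

Lock the black filter cube into its clamp: with the outside of a finger, push the orange end of the swung-out strap round over the cube until the strap comes fully home against its stop, and only then push the red-knobbed cam lever all the way down with a fingertip. Leave both in place and let go. Nothing is to be gripped or lifted: the filter cube stays in its nest, and leave the spare cube, the steel post and the black ring where they stand.

Things in the scene. Friction and masses are not known exactly. Their poses are not given: they have to be found in the camera images.
- clamp_base: fixed dark steel base plate, 130 x 210 x 12 mm (x, y, z). Origin: centre of its underside, on the table. In its own frame (z up, turned by a yaw) the strap's pivot is at x 0, y +70 mm, the nest with the filter cube at x 0, y -20 mm, and a brass stop post, 12 mm across, top 68 mm above the table, at x -18 mm, y -52 mm
- pivot (a point): point on the vertical axis of the strap's pivot, 70 mm above the table at the level of the strap's upper face. A steel boss of 16 mm radius lies round it, reaching 75 mm above the table
- strap (a joint): swing of the strap about the vertical pivot, rad. 0 = fully home against its stop, lying over the cube along the base's -y; at value q it points from the pivot along (sin q, -cos q) in the base's x, y. Starts swung out at 1.0 to 1.6. To close it push on the face looking away from the cube. It stays where it is left; about 2 N at the orange end moves it
- strap_tab (a point): centre of the orange block at the strap's free end, 135 mm from the pivot axis, 64 mm above the table. The block is 24 mm across (swing direction), 26 mm along the strap, and spans 52 to 76 mm above the table. The aluminium strap is 24 mm wide and lies 60 to 70 mm above the table; it ends 148 mm from the pivot axis
- lever (a joint): cam lever carried on the strap, rad. 0 = standing up, 0.7 rad above level, leaning back towards the pivot; 0.7 = fully down, level along the strap, its pad pressing on the cube. Starts at 0 to 0.1. It stays where it is left; about 3 to 5 N down on the knob moves it; the knob travels on an arc towards the pivot as it goes down, best followed by the fingertip
- lever_knob (a point): centre of the red ball knob, 20 mm across, at the lever's end, 62 mm from the lever's hinge. Lever at 0: 124 mm above the table, 43 mm from the pivot axis; fully down: 84 mm above the table (top at 94 mm), 28 mm from the pivot axis, always above the strap's middle line
- lever_hinge (a point): middle of the lever's level hinge pin on the strap, 90 mm from the pivot axis, 84 mm above the table; the pin runs across the strap
- pad: black rubber pressure pad, 18 mm across, under the strap below the lever's hinge; origin at the centre of its lower face. The lever moves it straight down by 3.5 mm; with the lever up it clears the cube's top by 3.0 mm
- filter_cube: the black filter cube to be clamped, 40 x 40 x 40 mm, with green windows, loose in its nest of 8 mm high rails with 2 mm of play in all; origin at the centre of its underside, 12 mm above the table; its top is 52 mm above the table
- spare_cube: bystander: a loose black cube like it with amber windows, 40 mm each way, standing on the table; origin at the centre of its underside
- post: bystander: a loose steel post, 13 mm thick on a 40 mm foot, 70 mm high, standing on the table; origin at the centre of its underside
- lens_ring: bystander: a loose black ring, 50 mm outside, 34 mm inside, 14 mm high, lying on the table; origin at the centre of its underside
Not all that is in view belongs to the job. What is shaped like the filter_cube but pink or purple is not meant.

How it is judged:
By the outcome, as a careful person would: the job done as asked, in the order asked, and still so for the second after the job is handed in, with the robot touching nothing.
It also fails if it takes over 45 s, if anything falls off the work surface, if the arm or the gripper's body presses on something with over 40 N, if the wrist force passes 120 N, or if a joint passes its speed limit or range.

## Working session

There is one attempt and no reset: what is moved stays moved. The work goes in short steps, Python scripts to look and compute and a tool call to move; the robot and the scene stay as the last step left them, time stands still between calls to the robot, and variables do not carry over. Pictures are saved under pics/ and viewed, about 8 in all and at most 12, crops included, and the job is handed in when it is done.

Besides the shell and the picture viewer there is one more tool, called after "Call:" as name(argument=value, ...) on one line, values as JSON. step_arm: Moves the arm, as the interface text tells. Its arguments: {"type":"object","properties":{"commands":{"type":"array"},"squeeze":{"type":"number"}},"required":["commands"]}

```bash
mkdir -p pics
cat > h.py <<'E'
import numpy as np, cv2
from scipy.spatial.transform import Rotation as R
from cell import manip
def T_cam(n, st=None):
    m=manip.camera_model(n)
    if n!='wrist':
        o=np.array(m['orientation']); 
        Rm=o if o.shape==(3,3) else R.from_euler('xyz',o).as_matrix()
        return m,Rm,np.array(m['origin'])
    t=np.array(m['tool_from_camera']); Rt=R.from_euler('xyz',st['eef_rot']).as_matrix()
    return m,Rt@t[:3,:3],Rt@t[:3,3]+np.array(st['eef_pos'])
def ray(n,rc,st=None):
    m,Rm,o=T_cam(n,st);K=np.array(m['intrinsics'])
    p=cv2.undistortPoints(np.array([[[rc[1],rc[0]]]],float),K,np.array([m['k1'],0,0,0.]))[0,0]
    return o,Rm@np.array([p[0],-p[1],-1])
def at_z(n,rc,z,st=None):
    o,d=ray(n,rc,st); return o+d*(z-o[2])/d[2]
def proj(n,P,st=None):
    m,Rm,o=T_cam(n,st);K=np.array(m['intrinsics'])
    q=(np.atleast_2d(P)-o)@Rm; q=q*[1,-1,-1]
    uv=cv2.projectPoints(q,np.zeros(3),np.zeros(3),K,np.array([m['k1'],0,0,0.]))[0][:,0]
    return uv[:,::-1]
def save(n,im): cv2.imwrite('pics/'+n,cv2.cvtColor(im,cv2.COLOR_RGB2BGR))
E
python3 - <<'E'
from h import *
st=manip.read_state(); print({k:np.round(v,3).tolist() for k,v in st.items()}, manip.grip_depth)
hts=dict(clamp_base=12,strap_tab=76,lever_knob=115,strap=70,filter_cube=52,pad=50,spare_cube=20,post=35,lens_ring=7,pivot=75)
for n in ('scene','side'):
    print(n,manip.camera_model(n))
    save(n+'0.png',manip.camera(n))
    for t,z in hts.items():
        for d in manip.find_in(t,n)[:3]:
            print(n,t,round(d['score'],2),np.round(d['centre']),np.round(at_z(n,d['centre'],z)))
E
```

```text
{'clock': 0.0, 'joints': [-1.411, 0.3, 1.522, -0.0, 1.321, -0.067], 'qd': [0.001, -0.0, -0.0, -0.0, -0.001, -0.001], 'effort': [0.001, -53.18, -35.274, 0.071, 0.024, -0.0], 'eef_pos': [123.625, -535.635, 175.485], 'eef_rot': [3.092, 1.57, 1.748], 'wrist_force': [0.131, -0.313, 0.605], 'moment': [0.036, -0.026, 0.017], 'finger_gap': 93.969} 18.8
scene {'intrinsics': array([[389.39904718,   0.        , 280.0829516 ],
       [  0.        , 389.39904718, 213.37573637],
       [  0.        ,   0.        ,   1.        ]]), 'k1': 0.03384835049396033, 'origin': array([1042.04877217,  294.08619767,  837.98481379]), 'orientation': array([ 0.64510857, -0.01536766,  2.09393414])}
scene clamp_base 0.89 [194. 247.] [ 487. -117.   12.]
scene clamp_base 0.25 [178. 230.] [ 461. -191.   12.]
scene strap_tab 0.93 [188. 244.] [ 517. -104.   76.]
scene lever_knob 0.7 [181. 249.] [518. -84. 115.]
scene strap 0.86 [193. 244.] [526. -96.  70.]
scene filter_cube 0.83 [154. 269.] [ 356. -123.   52.]
scene filter_cube 0.66 [192. 242.] [ 515. -113.   52.]
scene filter_cube 0.55 [177. 234.] [ 481. -159.   52.]
s
[... 477 characters left out ...]
.008264037885428064, 'origin': array([ 245.89527167, -489.97325645,  785.2048164 ]), 'orientation': array([ 0.71171592, -0.01316929, -0.53580824])}
side clamp_base 0.98 [304. 295.] [ 482. -133.   12.]
side strap_tab 0.92 [265. 302.] [520. -97.  76.]
side lever_knob 0.52 [257. 301.] [ 512. -103.  115.]
side strap 0.79 [266. 301.] [519. -95.  70.]
side filter_cube 0.84 [388. 239.] [ 308. -240.   52.]
side filter_cube 0.83 [311. 301.] [ 472. -171.   52.]
side spare_cube 0.57 [304. 420.] [ 695. -265.   20.]
side post 0.57 [382. 361.] [ 496. -331.   35.]
side lens_ring 0.7 [262. 246.] [445.   8.   7.]
side lens_ring 0.26 [264. 302.] [548. -57.   7.]
side pivot 0.83 [303. 292.] [ 459. -158.   75.]
```

Run:
```python
import cv2
a=cv2.imread('pics/scene0.png');b=cv2.imread('pics/side0.png')
cv2.imwrite('pics/sc_crop.png',cv2.resize(a[120:270,120:330],(798,570),interpolation=cv2.INTER_CUBIC))
cv2.imwrite('pics/si_crop.png',cv2.resize(b[210:420,190:470],(800,600),interpolation=cv2.INTER_CUBIC))
```

```text
(no output)
```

View pics/sc_crop.png

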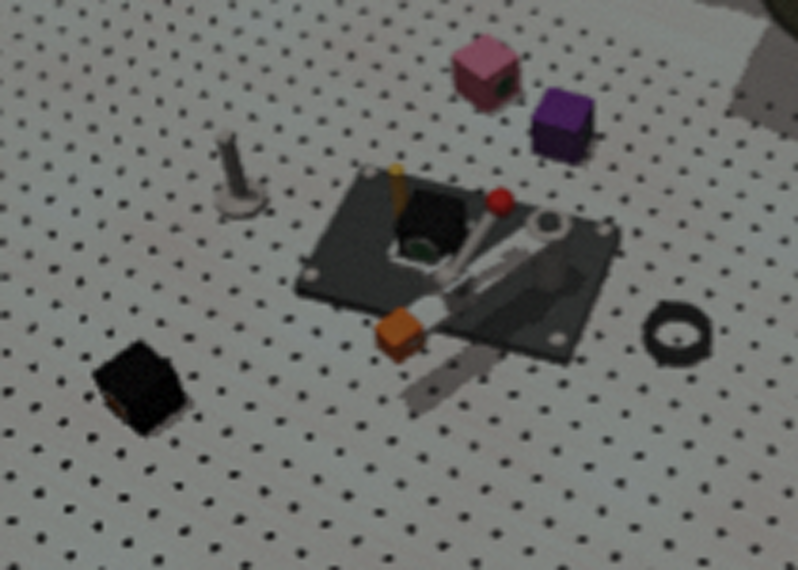

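View pics/si_crop.png

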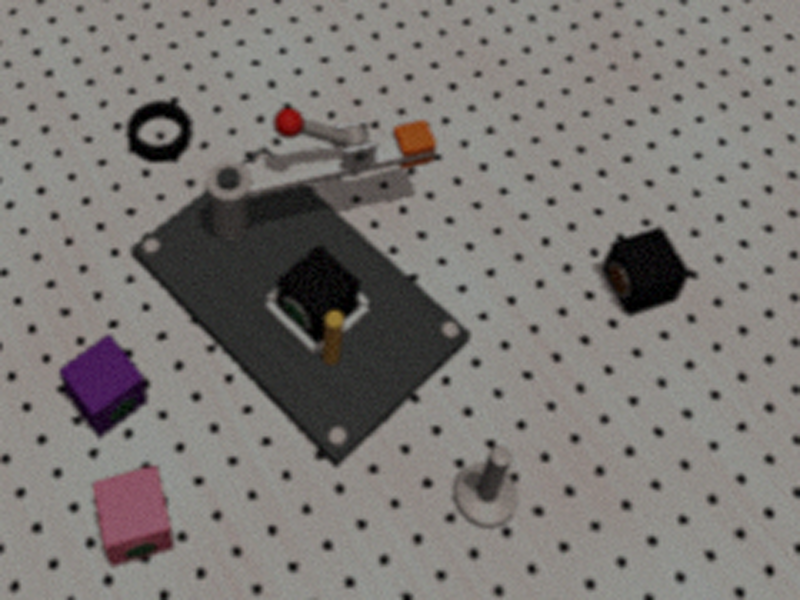

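Scene crop (3.8x): boss (549,224), knob (500,202), orange tab (400,335), brass post top (397,168), with the base around them. The side crop agrees. The pink and purple cubes are decoys, and the strap is swung out by about 1.2 rad. Next I'll fit the model.

```bash
cat > fit.py <<'E'
from h import *
from scipy.optimize import least_squares
def model(p):
    x,y,th,q,l=p
    L=[(-65,-105,6),(65,-105,6),(-65,105,6),(65,105,6),(0,70,75),(-18,-52,68)]
    u=np.array([np.sin(q),-np.cos(q)])
    a=.7-l; pv=np.array([0,70])
    L.append((*(pv+135*u),64)); L.append((*(pv+(90-62*np.cos(a))*u),84+62*np.sin(a)))
    L=np.array(L,float); c,s=np.cos(th),np.sin(th)
    W=L.copy(); W[:,0]=x+c*L[:,0]-s*L[:,1]; W[:,1]=y+s*L[:,0]+c*L[:,1]; return W
NAMES=['c--','c+-','c-+','c++','pivot','post','tab','knob']
E
python3 - <<'E'
from fit import *
sc=np.array([(362,170),(298,291),(620,232),(570,360),(549,224),(397,168),(400,335),(500,202)])/3.8+120
si=np.array([(338,462),(468,337),(133,250),(np.nan,np.nan),(229,178),(334,315),(415,143),(289,122)])/2.857+[190,210]
def res(p):
    W=model(p)
    r=np.concatenate([proj('scene',W)[:,::-1]-sc,proj('side',W)[:,::-1]-si]).ravel()
    return r[np.isfinite(r)]
best=min((least_squares(res,[480,-120,t,1.2,.05],loss='soft_l1') for t in np.arange(-3,3.1,.75)),key=lambda r:r.cost)
print(best.cost,best.x); print(np.round(res(best.x).reshape(-1,2),1)); 
for n,w in zip(NAMES,model(best.x)): print(n,w.round(1))
c,s=np.cos(best.x[2]),np.sin(best.x[2])
for q in (0,best.x[3]):
  W=model([*best.x[:3],q,best.x[4]]); print(q,'tab',W[6],'knob',W[7])
print('tool R',R.from_euler('xyz',manip.read_state()['eef_rot']).as_matrix().round(3))
E
```

```text
5.030977850451642 [ 4.73389432e+02 -1.45337011e+02  6.50357011e+00  1.07466726e+00
  1.72667004e-02]
[[ 0.2 -0.7]
 [-1.6 -0. ]
 [ 0.5 -0.3]
 [-0.6  0.8]
 [-0.1 -1.3]
 [-0.5  0.1]
 [-0.4  0. ]
 [ 0.   0.1]
 [-0.4  0.4]
 [ 1.1 -1.1]
 [-1.1 -0.2]
 [-0.3 -1.2]
 [ 0.3  0.3]
 [-0.5  0.1]
 [-0.2 -0.3]]
c-- [ 432.9 -262.     6. ]
c+- [ 559.8 -233.6    6. ]
c-+ [387.  -57.1   6. ]
c++ [513.9 -28.7   6. ]
pivot [458.1 -77.   75. ]
post [ 467.2 -200.    68. ]
tab [ 588.  -113.8   64. ]
knob [498.4 -88.4 123.1]
0 tab [ 487.59876564 -208.76488262   64.        ] knob [ 467.24602205 -117.91395143  123.11679273]
1.0746672559356782 tab [ 587.98715423 -113.78560066   64.        ] knob [498.40154323 -88.43714568 123.11679273]
tool R [[-0.     0.974  0.225]
 [ 0.     0.225 -0.974]
 [-1.     0.    -0.   ]]
```

```bash
cat > plan.py <<'E'
from fit import *
P=np.array([473.39,-145.34,0.2204,1.0747,.017])
def phi_of(Rm): return np.arctan2(Rm[1,1],Rm[0,1])
def rows(wps,start=None,g=0):
    """wps: list of (x,y,z,phi); prints rows in tool axes from state/start"""
    if start is None:
        s=manip.read_state(); start=(*s['eef_pos'],phi_of(R.from_euler('xyz',s['eef_rot']).as_matrix()))
    x,y,z,ph=start
    for X,Y,Z,F in wps:
        ty=np.array([np.cos(ph),np.sin(ph)]); tz=np.array([np.sin(ph),-np.cos(ph)])
        d=np.array([X-x,Y-y]); a=round((z-Z))/1e3; b=round(d@ty)/1e3; c=round(d@tz)/1e3
        tr=round(-np.degrees((F-ph+np.pi)%(2*np.pi)-np.pi),1)
        print(f'{a:g},{b:g},{c:g},{tr:g},0,0,{g:g},')
        x,y=np.array([x,y])+ty*b*1e3+tz*c*1e3; z-=a*1e3; ph-=np.radians(tr)
    return x,y,z,ph
def push(q,off=24.5,r=135,z=58):
    th=P[2]; W=model([*P[:3],q,0]); pv=W[4,:2]
    a=th+q; t=np.array([np.cos(a),np.sin(a)]); u=np.array([np.sin(a),-np.cos(a)])
    xy=pv+r*u+off*t; return (*xy,z,a+np.pi/2)
def lin(s,e,n): 
    s=np.array(s);e=np.array(e); return [tuple(s+(e-s)*k/n) for k in range(1,n+1)]
E
python3 - <<'E'
from plan import *
s=manip.read_state(); st=(*s['eef_pos'],phi_of(R.from_euler('xyz',s['eef_rot']).as_matrix()))
e=push(1.0747,50,z=176); print(st,e)
rows(lin(st,e,15),st)
E
```

```text
(np.float64(123.68015076231171), np.float64(-535.8896382749434), np.float64(176.03590348402264), np.float64(0.2268446054168438)) (np.float64(601.5992978074433), np.float64(-65.67080002124769), 176, np.float64(2.8658963267948963))
0,0.038,-0.023,-10.1,0,0,0,
0,0.042,-0.017,-10.1,0,0,0,
0,0.044,-0.009,-10,0,0,0,
0,0.044,-0.001,-10.1,0,0,0,
0,0.044,0.007,-10.1,0,0,0,
0,0.043,0.015,-10.1,0,0,0,
0,0.039,0.021,-10.1,0,0,0,
0,0.034,0.028,-10,0,0,0,
0,0.03,0.034,-10.1,0,0,0,
0,0.022,0.038,-10.1,0,0,0,
0,0.016,0.042,-10.1,0,0,0,
0,0.008,0.044,-10.1,0,0,0,
0,0.001,0.045,-10,0,0,0,
0,-0.008,0.044,-10.1,0,0,0,
0,-0.015,0.042,-10.1,0,0,0,
```

Call:
step_arm(commands=[0,0.038,-0.023,-10.1,0,0,0,0,0.042,-0.017,-10.1,0,0,0,0,0.044,-0.009,-10,0,0,0,0,0.044,-0.001,-10.1,0,0,0,0,0.044,0.007,-10.1,0,0,0])

```text
clock: 1.72
eef_pos: [283.6, -378.2, 176.2]
eef_rot: [-0.487, 1.57, -0.945]
wrist_force: [0.3, -0.7, 1.0]
finger_gap: 47.7
```

Call:
step_arm(commands=[0,0.043,0.015,-10.1,0,0,0,0,0.039,0.021,-10.1,0,0,0,0,0.034,0.028,-10,0,0,0,0,0.03,0.034,-10.1,0,0,0,0,0.022,0.038,-10.1,0,0,0])

```text
clock: 2.35
eef_pos: [442.9, -221.8, 176.2]
eef_rot: [-0.912, 1.57, -0.491]
wrist_force: [-0.1, -0.4, -1.0]
finger_gap: 0.5
```

Call:
step_arm(commands=[0,0.016,0.042,-10.1,0,0,0,0,0.008,0.044,-10.1,0,0,0,0,0.001,0.045,-10,0,0,0,0,-0.008,0.044,-10.1,0,0,0,0,-0.015,0.042,-10.1,0,0,0])

```text
clock: 2.98
eef_pos: [602.8, -65.0, 176.0]
eef_rot: [-2.084, 1.571, -0.784]
wrist_force: [-0.6, -0.3, 0.1]
finger_gap: 0.7
```

Call:
step_arm(commands=[0,0,0,0,0,0,0,0,0,0,0,0,0,0])

```text
clock: 3.22
eef_pos: [601.5, -66.4, 175.8]
eef_rot: [1.957, 1.57, -3.032]
wrist_force: [0.8, -0.3, 0.2]
finger_gap: 0.4
```

Run:
```python
from plan import *
s=manip.read_state(); im=manip.camera('wrist'); im=np.ascontiguousarray(im)
for t in ('strap_tab','lever_knob'):
    for d in manip.find_in(t,'wrist')[:2]: print(t,round(d['score'],2),np.round(d['centre']))
for n,(r,c) in zip(NAMES,proj('wrist',model(P),s)):
    print(n,round(r),round(c)); 
    if abs(r)<2000 and abs(c)<2000: cv2.drawMarker(im,(int(c),int(r)),(255,0,255),0,12,1)
save('w1.png',im)
print('down');e=rows(lin((*s['eef_pos'],push(1.0747)[3]),push(1.0747,50),3)[:3])
print('push');qs=np.linspace(1.0747,0.08,15)
print(rows([push(1.0747,30)]+[push(q,24.5) for q in qs[1:]],e))
```

```text
strap_tab 0.94 [ 98. 213.]
strap_tab 0.72 [303. 128.]
lever_knob 0.73 [ 97. 206.]
c-- 72 38
c+- 186 113
c-+ -45 222
c++ 86 289
pivot 26 213
post 85 76
tab 193 222
knob 79 204
down
0.04,0,0.001,-0.1,0,0,0,
0.039,0,0,-0,0,0,0,
0.039,0,0,-0,0,0,0,
push
0,0,-0.02,-0,0,0,0,
0,-0.001,-0.015,4,0,0,0,
0,-0.002,-0.009,4.1,0,0,0,
0,-0.001,-0.01,4.1,0,0,0,
0,-0.001,-0.01,4.1,0,0,0,
0,-0.002,-0.009,4,0,0,0,
0,-0.001,-0.01,4.1,0,0,0,
0,-0.002,-0.01,4.1,0,0,0,
0,-0.001,-0.009,4,0,0,0,
0,-0.001,-0.01,4.1,0,0,0,
0,-0.002,-0.01,4.1,0,0,0,
0,-0.001,-0.009,4.1,0,0,0,
0,-0.002,-0.01,4,0,0,0,
0,-0.001,-0.01,4.1,0,0,0,
0,-0.001,-0.009,4.1,0,0,0,
(np.float64(521.4794530579467), np.float64(-198.29373390482814), np.float64(58.30699284210226), np.float64(1.8706091144622596))
```

View pics/w1.png

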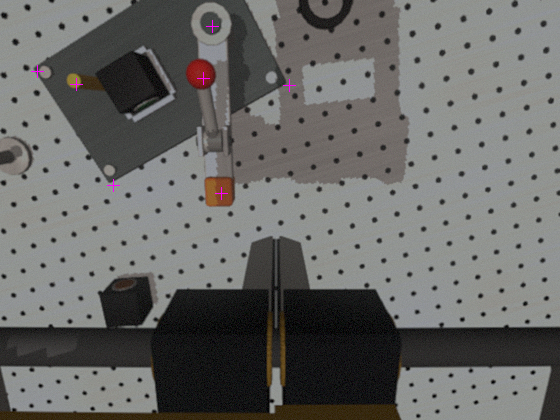

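The wrist view confirms the fit: the projected marks for pivot, knob, tab and post lie on the parts within 2–3 px. The tab is at (col 219, row 191). Now I'll lower and push.

Call:
step_arm(commands=[0.04,0,0.001,0,0,0,0,0.039,0,0,0,0,0,0,0.039,0,0,0,0,0,0,0,0,-0.02,0,0,0,0,0,0,0,0,0,0,0])

```text
clock: 4.0
eef_pos: [596.9, -86.6, 60.0]
eef_rot: [-1.578, 1.569, -0.285]
wrist_force: [1.4, -0.6, 0.1]
finger_gap: 0.2
```

Call:
step_arm(commands=[0,-0.001,-0.015,4,0,0,0,0,-0.002,-0.009,4.1,0,0,0,0,-0.001,-0.01,4.1,0,0,0,0,-0.001,-0.01,4.1,0,0,0])

```text
clock: 4.5
eef_pos: [586.2, -128.1, 60.5]
eef_rot: [-1.272, 1.567, -0.265]
wrist_force: [0.3, 0.3, -0.3]
finger_gap: 0.3
```

Call:
step_arm(commands=[0,-0.002,-0.009,4,0,0,0,0,-0.001,-0.01,4.1,0,0,0,0,-0.002,-0.01,4.1,0,0,0,0,-0.001,-0.009,4,0,0,0,0,0,0,0,0,0,0])

```text
clock: 5.12
eef_pos: [567.3, -161.5, 60.1]
eef_rot: [-1.054, 1.568, -0.327]
wrist_force: [0.4, -0.6, 1.1]
finger_gap: 0.3
```

Run:
```python
from plan import *
s=manip.read_state(); print(s['eef_pos'],s['wrist_force'],s['joints'])
im=np.ascontiguousarray(manip.camera('scene'));print(proj('scene',s['eef_pos']))
save('s2.png',cv2.resize(im[130:250,160:320],(800,600),interpolation=cv2.INTER_CUBIC))
```

```text
[ 567.32408266 -161.46821267   60.05195703] [ 0.36737257 -0.61549978  1.08649076] [-3.39388291e-01  5.00981414e-01  1.52425965e+00  3.80044105e-05
  1.11350996e+00 -1.06616790e+00]
[[196.21157238 214.29863954]]
```

View pics/s2.png

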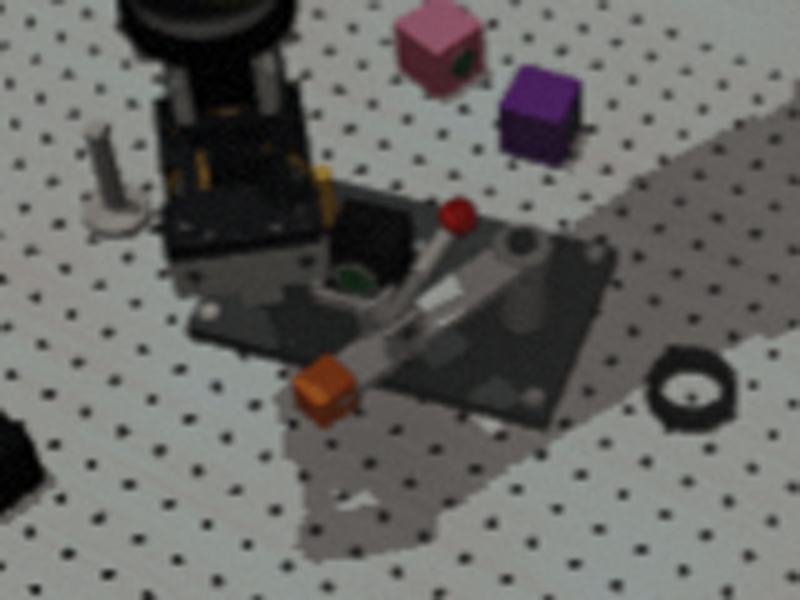

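The strap has not moved: the tab is still at crop (325,390). The finger tip should project to about (270,330), past the tab, so I'll check from the side and wrist.

Run:
```python
from plan import *
s=manip.read_state(); p=np.array(s['eef_pos'])
pts=[p,p+[0,0,40],p+[0,0,97]]
for n in ('scene','side','wrist'): print(n,proj(n,pts,s).round().tolist())
a=np.ascontiguousarray(manip.camera('side'))[190:400,190:470]; b=manip.camera('wrist')
save('s3.png',np.vstack([cv2.resize(a,(400,300)),cv2.resize(np.ascontiguousarray(b),(400,300))]))
```

```text
scene [[196.0, 214.0], [186.0, 213.0], [170.0, 210.0]]
side [[283.0, 340.0], [272.0, 342.0], [254.0, 345.0]]
wrist [[235.0, 278.0], [262.0, 278.0], [330.0, 280.0]]
```

View pics/s3.png

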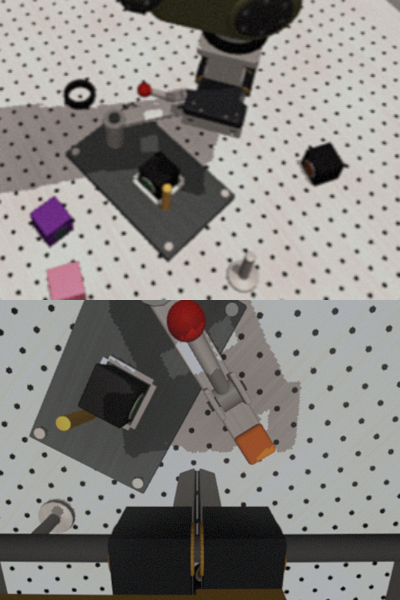

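Run:
```python
from plan import *
s=manip.read_state(); print(s['clock'])
im=manip.camera('wrist');S={}
for n in ('wrist','scene'):
    if n=='scene': im=manip.camera('scene')
    h=cv2.cvtColor(np.ascontiguousarray(im),cv2.COLOR_RGB2HSV)
    for nm,lo,hi in (('tab',(5,120,80),(16,255,255)),('knob',(0,150,70),(4,255,255))):
        m=cv2.inRange(h,lo,hi); m[300:]=0
        k,l,stt,c=cv2.connectedComponentsWithStats(m); j=1+np.argmax(stt[1:,4]); S[n,nm]=c[j][::-1]; print(n,nm,c[j][::-1].round(1),stt[j])
    print(proj(n,model(P)[[4,5,6,7]],s).round())
for nm in ('tab','knob'):
    o1,d1=ray('wrist',S['wrist',nm],s);o2,d2=ray('scene',S['scene',nm])
    A=np.stack([d1,-d2],1); t=np.linalg.lstsq(A,o2-o1,rcond=None)[0]; print(nm,o1+t[0]*d1,o2+t[1]*d2)
```

```text
5.275
wrist tab [202. 357.] [ 329  174   56   57 1916]
wrist knob [ 28.6 260.2] [ 234    0   54   59 2049]
[[-28. 223.]
 [176.  95.]
 [203. 359.]
 [ 34. 270.]]
scene tab [205.8 224.2] [219 201  12  11  80]
scene knob [27.9 77.3] [ 60  22  36  12 232]
[[178. 264.]
 [164. 224.]
 [208. 225.]
 [173. 252.]]
tab [ 584.80574275 -114.30139396   69.51267247] [ 585.91112834 -116.40951105   69.98293831]
knob [ 564.6641527  -142.22478425  578.1284914 ] [ 712.58728998 -219.18600481  546.4576181 ]
```

Run:
```python
from plan import *
s=manip.read_state();p=np.array(s['eef_pos']);print(p,s['eef_rot'],s['finger_gap'])
a=np.ascontiguousarray(manip.camera('scene'))[150:225,185:285]
a=cv2.convertScaleAbs(cv2.resize(a,(800,600),interpolation=cv2.INTER_CUBIC),alpha=1.8)
for q in (p,p+[0,0,40],p+[0,0,97]):
    r,c=proj('scene',q)[0]; cv2.drawMarker(a,(int((c-185)*8),int((r-150)*8)),(255,0,255),0,14,2)
save('s4.png',a)
```

```text
[ 567.06899006 -160.36224932   58.48220772] [-0.97513444  1.57019058 -0.2462984 ] 0.6184558944730473
```

View pics/s4.png

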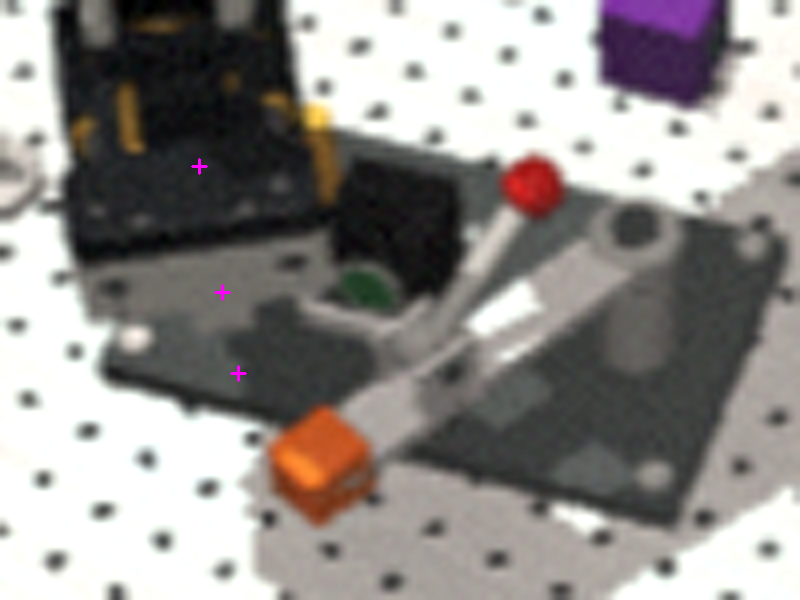

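Run:
```python
from plan import *
s=manip.read_state();p=np.array(s['eef_pos']);Rt=R.from_euler('xyz',s['eef_rot']).as_matrix()
out=[]
for n,(r0,r1,c0,c1) in (('scene',(130,225,170,270)),('side',(190,310,270,400))):
    k=400/(c1-c0)
    a=np.ascontiguousarray(manip.camera(n))[r0:r1,c0:c1]
    a=cv2.convertScaleAbs(cv2.resize(a,None,fx=k,fy=k,interpolation=cv2.INTER_CUBIC),alpha=1.8)
    def box(x0,x1,y,z,col):
        V=np.array([[x,i*y,j*z] for x in (x0,x1) for i,j in ((-1,-1),(1,-1),(1,1),(-1,1))])
        q=proj(n,V@Rt.T+p); q=[(int((c-c0)*k),int((r-r0)*k)) for r,c in q]
        for i in range(4):
            for A,B in ((i,(i+1)%4),(4+i,4+(i+1)%4),(i,i+4)): cv2.line(a,q[A],q[B],col,1)
    box(-97,0,8,12.5,(255,0,255)); box(-97,-150,37.5,88.5,(0,255,0))
    out.append(cv2.resize(a,(400,400)))
save('s5.png',np.hstack(out))
m=manip.camera_model('wrist'); print(np.array(m['tool_from_camera']).round(2))
print(p,Rt.round(2).tolist())
```

```text
[[  -0.      0.26   -0.97 -207.48]
 [  -0.      0.97    0.26   74.06]
 [   1.      0.     -0.     -1.25]
 [   0.      0.      0.      1.  ]]
[ 566.97517147 -160.37131832   58.30876452] [[0.0, -0.67, 0.75], [-0.0, 0.75, 0.67], [-1.0, -0.0, 0.0]]
```

View pics/s5.png

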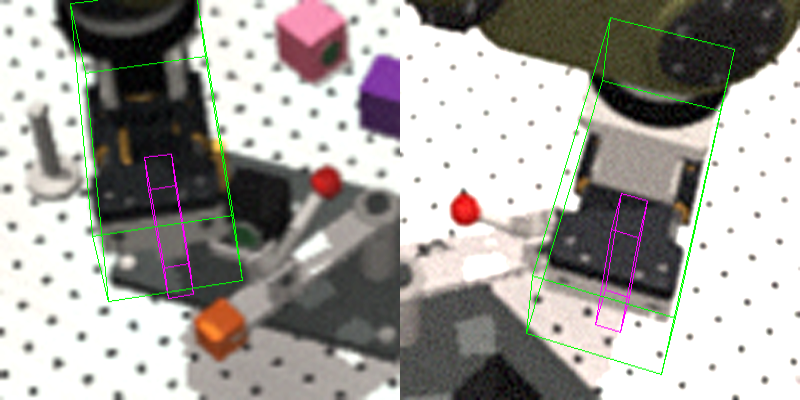

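The pictures show the tip about 30 mm higher than the reading suggests, and the finger passed over the tab without touching it. I'll go back over the tab with height to spare and push with the finger lower, at z ≈ 28. That is safe either way, because the finger runs at radius 127–143, clear of the cube and the post.

Run:
```python
from plan import *
s=manip.read_state(); c=(*s['eef_pos'],phi_of(R.from_euler('xyz',s['eef_rot']).as_matrix()))
e=push(1.0747,50,z=130); up=(c[0],c[1],130,c[3])
print(manip.camera_model('wrist')['intrinsics'])
e=rows(lin(c,up,2)+lin(up,e,4)+[e]+lin(e,push(1.0747,50,z=28),3),c); print(e)
```

```text
[[367.02078029   0.         275.62877598]
 [  0.         367.02078029 203.44592065]
 [  0.           0.           1.        ]]
-0.036,0,0,-0,0,0,0,
-0.036,0,0,-0,0,0,0,
0,0.012,0.022,-8.1,0,0,0,
0,0.008,0.024,-8.1,0,0,0,
0,0.006,0.025,-8.2,0,0,0,
0,0.001,0.025,-8.1,0,0,0,
0,0,0,0,0,0,0,
0.034,0,0,0,0,0,0,
0.034,0,0,0,0,0,0,
0.034,0,0,0,0,0,0,
(np.float64(602.0361630211753), np.float64(-65.643197615631), np.float64(28.075615738450693), np.float64(2.86636859374783))
```

Call:
step_arm(commands=[-0.036,0,0,0,0,0,0,-0.036,0,0,0,0,0,0,0,0.012,0.022,-8.1,0,0,0,0,0.008,0.024,-8.1,0,0,0,0,0.006,0.025,-8.2,0,0,0])

```text
clock: 6.15
eef_pos: [593.0, -88.3, 130.1]
eef_rot: [1.283, 1.571, 2.442]
wrist_force: [-0.1, -0.5, 0.7]
finger_gap: 0.5
```

Call:
step_arm(commands=[0,0.001,0.025,-8.1,0,0,0,0,0,0,0,0,0,0,0.034,0,0,0,0,0,0,0.034,0,0,0,0,0,0,0.034,0,0,0,0,0,0])

```text
clock: 6.78
eef_pos: [601.7, -66.7, 27.1]
eef_rot: [-2.516, 1.571, -1.225]
wrist_force: [0.2, -0.6, -0.5]
finger_gap: 0.2
```

Call:
step_arm(commands=[0,0,-0.02,0,0,0,0,0,-0.001,-0.015,4,0,0,0,0,-0.002,-0.009,4.1,0,0,0])

```text
clock: 7.15
eef_pos: [592.2, -111.2, 29.8]
eef_rot: [-1.326, 1.569, -0.177]
wrist_force: [0.3, 2.6, 0.1]
finger_gap: 0.4
```

```bash
cat > seeq.py <<'E'
from plan import *
def tabq():
    im=np.ascontiguousarray(manip.camera('scene')); h=cv2.cvtColor(im,cv2.COLOR_RGB2HSV)
    m=cv2.inRange(h,(5,120,80),(16,255,255)); m[:150]=0;m[240:]=0;m[:,:180]=0;m[:,300:]=0
    k,l,stt,c=cv2.connectedComponentsWithStats(m)
    if k<2: return None,im
    j=1+np.argmax(stt[1:,4]); w=at_z('scene',c[j][::-1],66); d=w[:2]-model(P)[4,:2]
    return (np.arctan2(d[1],d[0])+np.pi/2-P[2],np.hypot(*d),stt[j,4]),im
E
python3 - <<'E'
from seeq import *
print(tabq()[0]); s=manip.read_state(); print(s['eef_pos'],s['wrist_force'])
b=np.ascontiguousarray(manip.camera('side'))[190:310,250:410]
save('s6.png',cv2.resize(b,(800,600),interpolation=cv2.INTER_CUBIC))
print(proj('side',s['eef_pos']))
E
```

```text
(np.float64(0.8605876207003694), np.float64(142.69632103461444), np.int32(15))
[ 592.19817738 -112.02526559   29.87861062] [-0.09255779 -0.97429125  0.02359862]
[[268.00046532 334.38367646]]
```

View pics/s6.png

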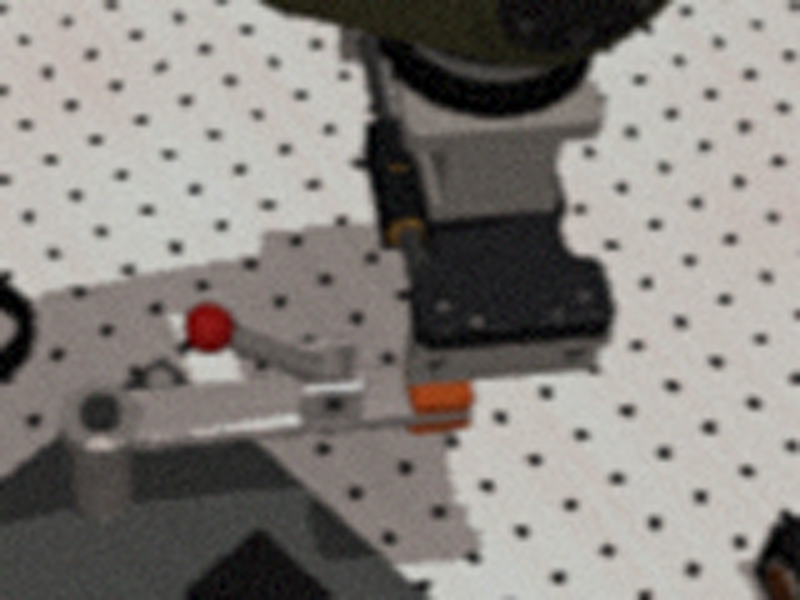

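The side view shows the finger side against the orange tab (crop 440,400), and the strap is now moving with about 2.6 N of contact. I'll keep following the arc.

Call:
step_arm(commands=[0,-0.001,-0.01,4.1,0,0,0,0,-0.001,-0.01,4.1,0,0,0,0,-0.002,-0.009,4,0,0,0,0,-0.001,-0.01,4.1,0,0,0])

```text
clock: 7.75
eef_pos: [577.7, -146.1, 29.5]
eef_rot: [-1.136, 1.568, -0.268]
wrist_force: [1.8, 0.4, -0.1]
finger_gap: 0.5
```

Run:
```python
from seeq import *
s=manip.read_state(); t=s['eef_pos']; d=t[:2]-model(P)[4,:2]
print(tabq()[0],t,s['wrist_force']); print('tcp q',np.arctan2(d[1],d[0])+np.pi/2-P[2],np.hypot(*d))
w=np.ascontiguousarray(manip.camera('wrist'))
for q in (.6,.7,.8): print(q,proj('wrist',model([*P[:3],q,P[4]])[6:8],s).round().tolist())
save('w2.png',w)
```

```text
None [ 577.65323125 -146.13650723   29.52928465] [ 1.79687618  0.43070056 -0.06854672]
tcp q 0.8263498780467106 138.09935819763425
0.6 [[256.0, 217.0], [36.0, 187.0]]
0.7 [[256.0, 244.0], [36.0, 202.0]]
0.8 [[253.0, 270.0], [35.0, 216.0]]
```

View pics/w2.png

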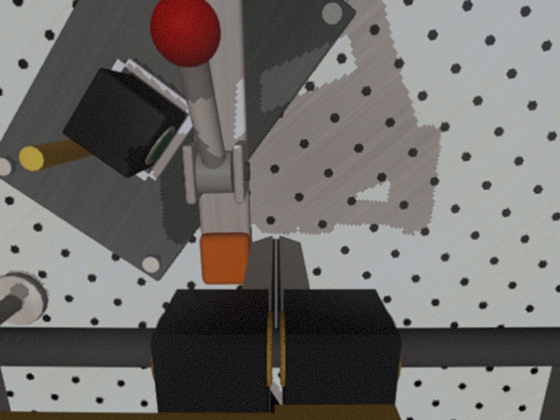

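The finger's outer face is on the tab (tab at 225,258), q ≈ 0.64 and following. Continuing.

Call:
step_arm(commands=[0,-0.002,-0.01,4.1,0,0,0,0,-0.001,-0.009,4,0,0,0,0,-0.001,-0.01,4.1,0,0,0,0,-0.002,-0.01,4.1,0,0,0])

```text
clock: 8.35
eef_pos: [553.4, -176.6, 29.0]
eef_rot: [-0.833, 1.57, -0.248]
wrist_force: [1.0, 1.0, 0.1]
finger_gap: 0.2
```

Call:
step_arm(commands=[0,-0.001,-0.009,4.1,0,0,0,0,-0.002,-0.01,4,0,0,0,0,-0.001,-0.01,4.1,0,0,0])

```text
clock: 8.72
eef_pos: [530.2, -194.4, 29.0]
eef_rot: [-0.799, 1.569, -0.427]
wrist_force: [2.5, -1.0, 0.7]
finger_gap: 0.6
```

```bash
cat > tq.py <<'E'
from seeq import *
s=manip.read_state(); t=s['eef_pos']; d=t[:2]-model(P)[4,:2]
Rt=R.from_euler('xyz',s['eef_rot']).as_matrix()
print(t,s['wrist_force'],'along tool z',Rt[:,2]@s['wrist_force'])
print('tcp q',np.arctan2(d[1],d[0])+np.pi/2-P[2],np.hypot(*d),'phi-err to q=0 deg',np.degrees(phi_of(Rt)-P[2]-np.pi/2))
w=np.ascontiguousarray(manip.camera('wrist'));h=cv2.cvtColor(w,cv2.COLOR_RGB2HSV)
m=cv2.inRange(h,(5,120,80),(16,255,255)); m[290:]=0
k,l,stt,c=cv2.connectedComponentsWithStats(m); j=1+np.argmax(stt[1:,4]);print('tab',c[j][::-1].round(),stt[j])
wp=at_z('wrist',c[j][::-1],72,s)[:2]-model(P)[4,:2]
print('tab q',np.arctan2(wp[1],wp[0])+np.pi/2-P[2],np.hypot(*wp))
E
python3 tq.py
```

```text
[ 530.23278531 -194.44325429   28.99088095] [ 2.51225519 -1.01036263  0.72499089] along tool z 1.9742487615066766
tcp q 0.33059926465738776 137.80482709007578 phi-err to q=0 deg 8.681342260475287
tab [261. 224.] [ 200  236   50   52 2312]
tab q 0.13877561707656985 133.90505076381558
```

Call:
step_arm(commands=[0,-0.001,-0.006,3,0,0,0,0,-0.001,-0.005,3,0,0,0,0,0,-0.004,2,0,0,0,0,0,0,0,0,0,0])

```text
clock: 9.28
eef_pos: [516.3, -200.6, 28.3]
eef_rot: [-1.791, 1.571, -1.557]
wrist_force: [-0.1, 0.7, -0.3]
finger_gap: 0.2
```

Call:
step_arm(commands=[0,0,-0.002,0,0,0,0,0,0,0,0,0,0,0])

```text
clock: 9.52
eef_pos: [514.4, -201.0, 28.1]
eef_rot: [-0.211, 1.571, 0.022]
wrist_force: [0.4, 0.1, 0.6]
finger_gap: 0.5
```

```bash
python3 tq.py
```

```text
[ 514.4097276  -201.01747169   28.10779212] [0.41844941 0.09707431 0.64890372] along tool z 0.42957350156284924
tcp q 0.20600475052445835 136.17771708352618 phi-err to q=0 deg 0.7151289753565611
tab [264. 223.] [ 199  241   51   49 2182]
tab q 0.01163025084851635 133.5632245458504
```

Call:
step_arm(commands=[0,0,-0.002,0,0,0,0,0,0,0,0,0,0,0])

```text
clock: 9.82
eef_pos: [512.3, -201.6, 28.0]
eef_rot: [2.599, 1.571, 2.831]
wrist_force: [0.5, -0.3, -0.2]
finger_gap: 0.4
```

Call:
step_arm(commands=[0,0,-0.001,0,0,0,0,0,0,0,0,0,0,0])

```text
clock: 10.07
eef_pos: [511.4, -201.8, 28.0]
eef_rot: [2.469, 1.571, 2.702]
wrist_force: [1.5, -0.4, 0.1]
finger_gap: 0.5
```

Call:
step_arm(commands=[0,0,-0.001,0,0,0,0,0,0,0,0,0,0,0])

```text
clock: 10.32
eef_pos: [510.4, -202.0, 28.0]
eef_rot: [2.481, 1.571, 2.713]
wrist_force: [0.8, -0.9, 0.3]
finger_gap: 0.4
```

Call:
step_arm(commands=[0,0,-0.001,0,0,0,0,0,0,0,0,0,0,0])

```text
clock: 10.58
eef_pos: [509.4, -202.2, 28.1]
eef_rot: [2.412, 1.571, 2.644]
wrist_force: [0.5, -0.1, 0.4]
finger_gap: 0.6
```

```bash
python3 tq.py
```

```text
[ 509.42553652 -202.23650224   28.06053113] [ 0.52528667 -0.11043289  0.42373678] along tool z 0.4857949040046154
tcp q 0.1687356499313434 135.32009972996752 phi-err to q=0 deg 0.6626344380712997
tab [264. 224.] [ 200  242   50   48 2138]
tab q -0.026126650678220148 133.77696376839887
```

Call:
step_arm(commands=[0,0,-0.0015,0,0,0,0,0,0,0,0,0,0,0])

```text
clock: 10.88
eef_pos: [507.9, -202.6, 28.0]
eef_rot: [2.447, 1.571, 2.679]
wrist_force: [1.7, -1.4, -0.2]
finger_gap: 0.4
```

Call:
step_arm(commands=[0,0,-0.0015,0,0,0,0,0,0,0,0,0,0,0])

```text
clock: 11.12
eef_pos: [507.8, -202.6, 28.2]
eef_rot: [-0.227, 1.568, 0.005]
wrist_force: [11.4, 1.8, -5.8]
finger_gap: 0.3
```

```bash
python3 tq.py
```

```text
[ 507.83983545 -202.64214805   28.1754454 ] [11.38922735  1.80500858 -5.78180699] along tool z 11.482530284763246
tcp q 0.1567368071958876 135.10354657385818 phi-err to q=0 deg 0.6631877090786529
tab [264. 224.] [ 200  241   50   49 2133]
tab q -0.03886635270316771 133.880777250378
```

The strap is home: the tool stopped at 507.8 and the force jumped to 11.5 N. I'll back off, rise and look at the knob.

Call:
step_arm(commands=[0,0,0.015,0,0,0,0,-0.05,0,0.005,0,0,0,0,-0.055,0,0,0,0,0,0,-0.055,0,0,0,0,0,0,0,0,0,0,0,0,0])

```text
clock: 11.8
eef_pos: [527.8, -198.7, 192.3]
eef_rot: [-0.679, 1.564, -0.446]
wrist_force: [-0.4, -1.3, 0.4]
finger_gap: 0.3
```

Run:
```python
from seeq import *
s=manip.read_state(); print(s['clock'],s['eef_pos'],s['wrist_force'])
S={};ims=[]
for n in ('scene','side','wrist'):
    im=np.ascontiguousarray(manip.camera(n)); h=cv2.cvtColor(im,cv2.COLOR_RGB2HSV)
    for nm,lo,hi in (('tab',(5,120,70),(16,255,255)),('knob',(0,150,70),(4,255,255))):
        m=cv2.inRange(h,lo,hi)|(cv2.inRange(h,(174,150,70),(180,255,255)) if nm=='knob' else 0); m[300 if n!='side' else 400:]=0
        if n=='scene': m[:130]=0
        k,l,stt,c=cv2.connectedComponentsWithStats(m)
        if k>1:
            j=1+np.argmax(stt[1:,4]); S[n,nm]=c[j][::-1]; print(n,nm,c[j][::-1].round(1),stt[j])
    W=model([*P[:3],0,.017])[[6,7]]; print(n,'pred tab,knob',proj(n,W,s).round(1).tolist())
    if n=='wrist': save('w3.png',im)
print(W)
for nm in ('tab','knob'):
    print(nm,[(n,at_z(n,S[n,nm],{'tab':72 if n=='wrist' else 66,'knob':123}[nm],s).round(1).tolist()) for n in ('scene','side','wrist') if (n,nm) in S])
```

```text
11.8 [ 527.79076357 -198.72179351  192.29643402] [-0.44476878 -1.30951887  0.37488472]
scene tab [167.2 216.3] [212 163  11  11  82]
scene knob [160.4 247.9] [245 157   7   7  31]
scene pred tab,knob [[168.8, 217.2], [161.1, 248.4]]
side tab [320.3 319.3] [310 310  19  22 240]
side knob [271.  284.2] [279 266  11  11  85]
side pred tab,knob [[320.2, 319.1], [270.8, 284.6]]
wrist tab [194.1 227.8] [215 179  27  29 581]
wrist knob [ 81.4 216.2] [203  68  27  28 592]
wrist pred tab,knob [[187.9, 231.8], [78.8, 220.2]]
[[ 487.6002977  -208.76765516   64.        ]
 [ 467.24845443 -117.92721509  123.12962036]]
tab [('scene', [485.2, -212.9, 66.0]), ('side', [487.2, -209.9, 66.0]), ('wrist', [485.7, -213.3, 72.0])]
knob [('scene', [465.6, -120.7, 123.0]), ('side', [466.5, -117.9, 123.0]), ('wrist', [464.8, -120.3, 123.0])]
```

View pics/w3.png

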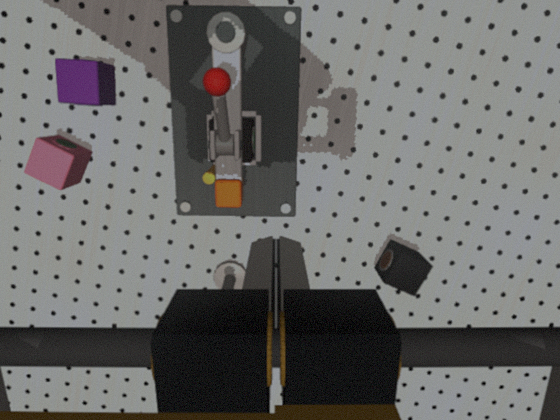

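The wrist view shows the strap straight along the base with its orange end (228,193) beside the brass post (209,178) and the knob at (217,81). Knob is at about (466,-119.5,123). I'll move above it.

Call:
step_arm(commands=[0,0.031,-0.014,0,0,0,0,0,0.03,-0.014,0,0,0,0,0,0.03,-0.014,0,0,0,0,0.025,0,0,0,0,0,0,0,0,0,0,0,0,0])

```text
clock: 12.58
eef_pos: [463.1, -118.9, 160.9]
eef_rot: [2.592, 1.566, 2.824]
wrist_force: [0.4, 0.2, -0.7]
finger_gap: 0.5
```

Call:
step_arm(commands=[0.015,0,0,0,0,0,0,0,0,0,0,0,0,0])

```text
clock: 12.82
eef_pos: [463.8, -119.4, 146.9]
eef_rot: [2.578, 1.569, 2.81]
wrist_force: [-1.2, 0.7, 0.1]
finger_gap: 0.6
```

Call:
step_arm(commands=[0.005,0,0.002,0,0,0,0,0.005,0,0,0,0,0,0,0,0,0,0,0,0,0])

```text
clock: 13.2
eef_pos: [466.1, -118.9, 137.7]
eef_rot: [2.581, 1.57, 2.813]
wrist_force: [-0.3, -0.2, 0.8]
finger_gap: 0.4
```

Run:
```python
from seeq import *
s=manip.read_state(); p=np.array(s['eef_pos']); print(p,s['wrist_force'])
a=np.ascontiguousarray(manip.camera('scene'))[110:200,200:290]; b=np.ascontiguousarray(manip.camera('side'))[210:300,240:330]
out=[]
for n,im,(r0,c0) in (('scene',a,(110,200)),('side',b,(210,240))):
    im=cv2.convertScaleAbs(cv2.resize(im,(400,400),interpolation=cv2.INTER_CUBIC),alpha=1.6); k=400/90
    for q in (p,p+[0,0,30]):
        r,c=proj(n,q)[0]; cv2.drawMarker(im,(int((c-c0)*k),int((r-r0)*k)),(255,0,255),0,12,1)
    out.append(im)
save('s7.png',np.hstack(out))
```

```text
[ 466.09264715 -118.91999413  137.72656615] [-0.34223524 -0.19474139  0.78669155]
```

View pics/s7.png

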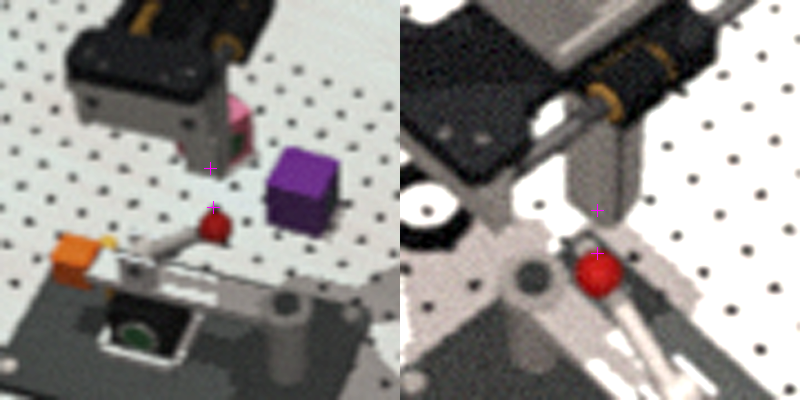

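Both views show the real tip about 25 mm above the reported TCP, so the TCP z reading is biased. The xy position is centred over the knob. I'll descend and detect contact by force.

Call:
step_arm(commands=[0.01,0,0,0,0,0,0,0.008,0,0,0,0,0,0,0,0,0,0,0,0,0])

```text
clock: 13.68
eef_pos: [465.8, -118.8, 119.2]
eef_rot: [2.588, 1.569, 2.82]
wrist_force: [1.1, -0.1, 0.3]
finger_gap: 0.4
```

Call:
step_arm(commands=[0.004,0,0,0,0,0,0,0,0,0,0,0,0,0])

```text
clock: 13.92
eef_pos: [466.2, -118.9, 115.9]
eef_rot: [2.423, 1.571, 2.655]
wrist_force: [-0.0, -0.6, 0.2]
finger_gap: 0.6
```

Call:
step_arm(commands=[0.004,0,0,0,0,0,0,0,0,0,0,0,0,0])

```text
clock: 14.18
eef_pos: [466.1, -118.9, 111.8]
eef_rot: [2.505, 1.57, 2.737]
wrist_force: [-0.4, 0.7, 1.3]
finger_gap: 0.5
```

Call:
step_arm(commands=[0.004,0,0,0,0,0,0,0,0,0,0,0,0,0])

```text
clock: 14.42
eef_pos: [466.1, -118.9, 107.8]
eef_rot: [2.58, 1.57, 2.812]
wrist_force: [-0.6, -0.3, 0.2]
finger_gap: 0.6
```

Call:
step_arm(commands=[0.004,0,0,0,0,0,0,0,0,0,0,0,0,0])

```text
clock: 14.68
eef_pos: [466.2, -118.9, 103.9]
eef_rot: [1.934, 1.571, 2.166]
wrist_force: [0.3, -0.1, -1.0]
finger_gap: 0.3
```

Call:
step_arm(commands=[0.004,0,0,0,0,0,0,0,0,0,0,0,0,0])

```text
clock: 14.92
eef_pos: [466.4, -118.5, 100.2]
eef_rot: [0.703, 1.57, 0.935]
wrist_force: [0.3, 2.8, 2.5]
finger_gap: 0.3
```

```bash
cat > kz.py <<'E'
from seeq import *
s=manip.read_state(); print(s['clock'],s['eef_pos'],s['wrist_force'])
S={}
for n in ('scene','side'):
    im=np.ascontiguousarray(manip.camera(n)); h=cv2.cvtColor(im,cv2.COLOR_RGB2HSV)
    m=cv2.inRange(h,(0,150,70),(4,255,255))|cv2.inRange(h,(174,150,70),(180,255,255))
    m[:140]=0;m[300:]=0
    k,l,stt,c=cv2.connectedComponentsWithStats(m); j=1+np.argmax(stt[1:,4]); print(n,c[j][::-1].round(1),stt[j])
for l in (0,.1,.3,.5,.6,.7): print(l,proj('scene',model([*P[:3],0,l])[7]).round(1),proj('side',model([*P[:3],0,l])[7]).round(1),model([*P[:3],0,l])[7].round(1))
E
python3 kz.py
```

```text
14.925 [ 466.38671478 -118.54876408  100.19357505] [0.29081489 2.81904434 2.47013683]
scene [162.2 249.1] [247 161   6   4  16]
side [273.4 282.1] [279 270   9   7  32]
0 [[160.8 248.2]] [[270.8 284.8]] [ 467.4 -118.6  123.9]
0.1 [[162.5 249.6]] [[271.  283.4]] [ 466.6 -114.9  119. ]
0.3 [[166. 252.]] [[272.3 281.2]] [ 465.3 -109.1  108.1]
0.5 [[169.5 253.5]] [[274.5 279.9]] [ 464.5 -105.6   96.3]
0.6 [[171.2 254. ]] [[276.  279.6]] [ 464.3 -104.7   90.2]
0.7 [[172.9 254.2]] [[277.6 279.5]] [ 464.2 -104.4   84. ]
```

Contact at reading ≈ 101, so the tip offset is ≈ 32 mm. Full-down should come at reading ≈ 62. Following the arc.

Call:
step_arm(commands=[0.005,0.004,0,0,0,0,0,0.005,0.003,0,0,0,0,0,0,0,0,0,0,0,0])

```text
clock: 15.4
eef_pos: [464.3, -112.0, 89.5]
eef_rot: [3.013, 1.57, -3.037]
wrist_force: [0.2, 0.6, 0.3]
finger_gap: 0.6
```

Call:
step_arm(commands=[0.0055,0.003,0,0,0,0,0,0.006,0.002,0,0,0,0,0,0,0,0,0,0,0,0])

```text
clock: 15.78
eef_pos: [463.1, -107.1, 77.9]
eef_rot: [2.71, 1.57, 2.942]
wrist_force: [-0.6, -0.3, -0.1]
finger_gap: 0.5
```

```bash
python3 kz.py | head -3
```

```text
15.775 [ 463.12669499 -107.12333076   77.9071729 ] [-0.56945585 -0.32075813 -0.13525681]
scene [169.4 252.7] [250 168   7   4  19]
side [276.5 278.8] [275 274  10   6  32]
```

Call:
step_arm(commands=[0.006,0.0015,0,0,0,0,0,0.005,0.001,0,0,0,0,0,0,0,0,0,0,0,0])

```text
clock: 16.25
eef_pos: [462.7, -104.7, 67.1]
eef_rot: [2.765, 1.57, 2.997]
wrist_force: [0.2, -0.8, -0.0]
finger_gap: 0.5
```

Call:
step_arm(commands=[0.003,0,0,0,0,0,0,0,0,0,0,0,0,0])

```text
clock: 16.5
eef_pos: [462.9, -104.7, 64.6]
eef_rot: [1.306, 1.571, 1.538]
wrist_force: [-1.5, 2.9, 2.5]
finger_gap: 0.6
```

Call:
step_arm(commands=[0.002,0,0,0,0,0,0,0,0,0,0,0,0,0])

```text
clock: 16.75
eef_pos: [463.2, -104.8, 63.6]
eef_rot: [-0.208, 1.57, 0.024]
wrist_force: [-5.6, 4.5, 18.1]
finger_gap: 0.2
```

Call:
step_arm(commands=[0.001,0,0,0,0,0,0,0,0,0,0,0,0,0])

```text
clock: 17.0
eef_pos: [463.3, -104.8, 63.2]
eef_rot: [-0.308, 1.569, -0.076]
wrist_force: [-8.6, 5.2, 25.7]
finger_gap: 0.2
```

```bash
python3 kz.py | head -3
```

```text
17.0 [ 463.33878506 -104.7838689    63.24374717] [-8.64103045  5.24316775 25.66942564]
scene [173.1 253.4] [251 172   6   3  14]
side [279.9 277.4] [275 277   7   6  25]
```

Stiff end at 25 N. I'll retract straight up and check the lever.

Call:
step_arm(commands=[-0.01,0,0,0,0,0,0,-0.04,0,0,0,0,0,0,-0.05,0,0,0,0,0,0,-0.03,-0.03,0.05,0,0,0,0,0,-0.03,0.05,0,0,0,0])

```text
clock: 17.73
eef_pos: [573.7, -140.3, 193.5]
eef_rot: [-0.578, 1.565, -0.346]
wrist_force: [0.3, 0.0, 0.7]
finger_gap: 0.2
```

Run:
```python
from seeq import *
from scipy.optimize import least_squares
exec(open('kz.py').read().split('for l in')[0].split('import *')[1])
S={}
out=[]
for n in ('scene','side'):
    im=np.ascontiguousarray(manip.camera(n)); h=cv2.cvtColor(im,cv2.COLOR_RGB2HSV)
    for nm,lo,hi in (('tab',(5,120,70),(16,255,255)),('knob',(0,150,70),(4,255,255))):
        m=cv2.inRange(h,lo,hi)|(cv2.inRange(h,(174,150,70),(180,255,255)) if nm=='knob' else 0); m[:140]=0;m[360:]=0
        k,l,stt,c=cv2.connectedComponentsWithStats(m); j=1+np.argmax(stt[1:,4]); S[n,nm]=c[j][::-1]
    r,c=S[n,'knob'].astype(int); out.append(cv2.convertScaleAbs(cv2.resize(im[r-40:r+60,c-50:c+50],(400,400),interpolation=cv2.INTER_CUBIC),alpha=1.5))
    print(n,S[n,'tab'],S[n,'knob'],'pred',proj(n,model([*P[:3],0,.7])[[6,7]]).round(1).tolist())
save('s8.png',np.hstack(out))
f=lambda v:np.concatenate([proj(n,model([*P[:3],*v])[[6,7]])-np.array([S[n,'tab'],S[n,'knob']]) for n in ('scene','side')]).ravel()
r=least_squares(f,[0,.6]); print(r.x,r.fun.round(1))
```

```text
17.725 [ 573.68085198 -140.28750577  193.52186918] [0.29641555 0.03988303 0.65429863]
scene [172.  253.5] [251 170   6   5  26]
side [277.4 279. ] [275 273  10  10  67]
scene [166.63013699 216.43835616] [172.  253.5] pred [[168.8, 217.2], [172.9, 254.2]]
side [320.35833333 319.28333333] [277.52238806 278.98507463] pred [[320.2, 319.1], [277.6, 279.5]]
[-0.0107155   0.66900593] [ 1.8  0.9  0.3  0.7  0.3 -0.7 -0.3  0.4]
```

View pics/s8.png

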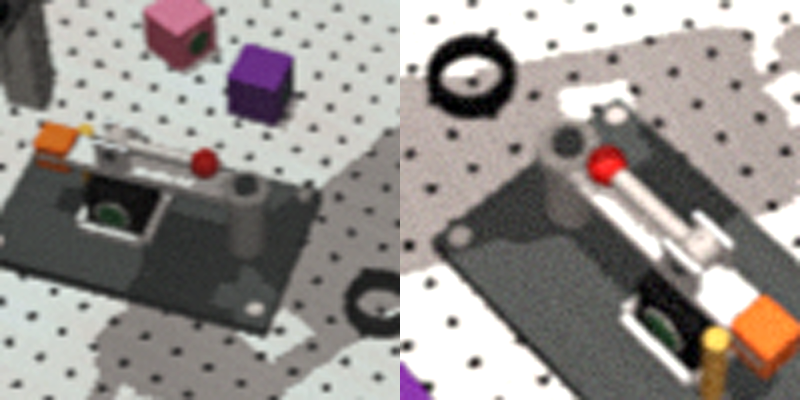

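```bash
python3 -c "
from cell import manip
print(manip.sign_off())"
```

```text
the job is handed in; nothing more can be done
None
```

The strap is home against its stop and the red-knobbed lever is fully down. I then let go and handed the job in at about 18 s.

**What I did**
- **Strap:** I pushed the orange end round with the outside of the closed fingers. The tool stopped dead at the end and the force jumped to 11.5 N.
- **Lever:** only after that, I pressed the knob down along its arc with the fingertip. It ended on a stiff stop at about 25 N, then I retracted straight up. Nothing was gripped.

**Last checks**
- **Strap:** the fixed cameras put it at about -0.01 rad. The tab showed no opening movement after the lever push: unchanged in the side view, 0.6 px off in the other.
- **Lever:** the cameras put it at 0.67 rad, or about 0.69 allowing for the same small camera bias seen before the push. The fingertip travel also matches the full stroke.
- **Surroundings:** the filter cube was in its nest. The ring looked undisturbed, but the spare cube and the post were not in the last pictures, and I did not re-measure any of the three.

**What disagreed**
- **Height reading:** the reported TCP height was about 30 mm below the real fingertip. My first push therefore passed over the orange end without touching it, and I repeated it lower. I then found the knob height by contact force.
- **Base yaw:** the strap reached its stop about 0.02–0.04 rad beyond my camera estimate. I judged it home by the force rise and the stalled motion.

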